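# Hang the tube carrier on the balancer arm

## Task

Pick up the tube carrier by the grip tab on its handle and hang it on the spring-balanced swing arm, with its handle bar resting on both prongs and pushed fully home under the two keepers. The arm sinks under the load: keep hold and ease it down gently until the arm carries the whole weight and has settled, and only then let go, so that the arm neither drops nor springs up. Keep the carrier upright, do not force it against the arm, and leave the mouse, the marker and the foam rack where they are.

Things in the scene. Friction and masses are not known exactly. Their poses are not given: they have to be found in the camera images.
- carrier: Loose white tube carrier, the only one with a steel bail handle; 0.3 to 0.93 kg. Origin: centre of its underside, z up, y along the handle bar; same both ways round. Block 80 (x) x 114 (y) x 60 high, tubes up to 105. Two steel side straps, 20 wide in x, inner faces at y = -57 and +57, hold the bar 160 above the underside: the window between tubes and bar is 50 high.
- bar (a point): Middle of the carrier's round handle bar (10 diameter, along y), on its axis; axes as carrier. Here the bar carries a flat upright grip tab, 12 thick in x, 30 long in y, from z = -7 to +23: grip it from above, fingers closing along x. Either side of the tab the bar is free for the arm's prongs.
- column: Fixed column that carries the swing arm: base plate 150 x 150 x 18, post 38 diameter, arm hinge 225 above the bench on the column's axis. Origin: centre of its underside; the arm reaches out along its own -x, the hinge axis is along its own y.
- swing_arm (a joint): Arm hinge, rad: 0 = unloaded at the upper stop, tip raised 0.20 above level; grows as it sinks (level at 0.20, limit 0.5). It stays up until about 1.5 N bears on the seat, then the seat sinks about 13 mm (0.037 rad) per further N; under the carrier it rests somewhere between 0.04 and 0.3. Lightly damped: it jumps if let go out of balance.
- seat (a point): Point on the arm, 350 from the hinge, where the middle of the bar lies when fully home; unloaded about 295 above the bench, moves with the arm. Its x runs along the arm towards the hinge, y across, z up from the arm. In this frame two steel prongs, 10 wide, at y = -34 and +34, run from the yoke (cross bar, x = +86 to +100) to tips at x = -55; tops at z = -5, undersides -13.
- mouth (a point): Point on the arm (axes as seat, 33 nearer the tip) where the bar's axis is when it has just been set on the prongs. Prongs pass through the handle's window from the tip; the bar comes down here between each prong's tip lip (16 to 22 beyond this point, 8 tall above the prong) and its keeper, then slides 33 along +x, home.
- keeper (a point): Point midway between the two keepers, flat steel tabs that roof the seat, one over each prong: 30 long along the arm, underside 20 and top 24 above the prong's top; this point lies 17 above seat, axes alike. Their open front edge is 16 before the seat; behind, a rigid upright stop on each prong, 6 behind the seat point, meets the bar when it is home.
- mouse: Black computer mouse, about 100 x 58 x 32, loose, origin under its middle. Leave alone.
- marker: Dark marker pen, 130 long, 15 thick, lying on the bench, origin under its middle. Leave alone.
- foam_rack: Low white foam rack, 100 x 140 x 30, without a handle, tubes reaching 85 high, loose, origin under its middle. Leave alone.

How it is judged:
By the outcome, as a careful person would: the job done as asked, in the order asked, and still so for the second after the job is handed in, with the robot touching nothing.
It also fails if it takes over 64 s, if anything falls off the work surface, if the arm or the gripper's body presses on something with over 40 N, if the wrist force passes 120 N, or if a joint passes its speed limit or range.

## Robot

A 6-joint arm with a two-finger parallel gripper is mounted at the origin on the work surface. World frame = base frame: x ahead of the robot, y to its left, z up, the work surface at z = 0. Lengths are in mm, angles in rad, forces in N, time in s.
With the tool pointing down it reaches from about 350 to 775 mm from the base axis. Payload 7.3 kg.
Tool frame: the origin (TCP) lies midway between the tips of the shut fingers; the grasp point (between the pads) lies 19 mm behind it; z points along the fingers, y is the line along which they close (so a half turn about z gives the same grasp; the last joint's range is limited). The gripper opens to 92 mm and grips with 3 to 60 N. Pads are 19 mm wide; open, the fingers measure 130 mm over their backs; the gripper's body (75 mm by 190 mm) begins 47 mm behind the grasp point.
Start: joints at [1.002, 0.342, 1.524, -0, 1.275, -0.146], TCP at [215.404, 478.796, 226.741] pointing down, gripper open.
Joint ranges: [-2.53, 2.53], [-0.77, 2.02], [0.04, 2.7], [-1, 4.14], [0.28, 2.66], [-3.11, 3.11]. Speed limits (rad/s): [2.57, 2.57, 3.14, 3.14, 3.14, 3.14].

## Interface

Orientations are given as [roll, pitch, yaw] about the fixed x, y, z axes, in that order (R = Rz(yaw) Ry(pitch) Rx(roll)).
In Python, from plant import * gives the robot as it stands.
- The arm moves only by the tool step_arm, never from a script. Its argument "deltas" is one flat list of numbers, 5 for each row, row after row: the shift along the world's x, y, z in mm, then the turn about the world's z in degrees, then the finger opening in mm, from 0 to 91.8. In form: [tx, ty, tz, turn, gripper, tx, ty, tz, turn, gripper, ...]. A call has exactly 10 rows; each row shifts and turns the commanded pose from where the row before left it; what a row does not reach is not made up. A row lasts 1/8 s, in which the tool goes at most 62.5 mm and 10.7 degrees, less where a joint would pass 70% of its speed; a pose out of reach is approached as far as the arm can. A call is refused whole if a number of a shift passes 62.5 or a number of a turn 10.7, either way. A call with a gripper value outside its range is refused whole. The fingers move at their own pace and stop on an object; the grip force is fixed at half the most. Time passes only in rows, so rows that do not move let the fingers close, or fill a call up. It gives the time, the measured TCP pose, the force, the opening and the grip force at its end, in the units of the state.
- get_obs(): the state, without advancing time (a new reading comes with each control period).
- capture(name): name is "scene" or "side" or "wrist"; returns the picture (400x640x3 uint8, red, green, blue); there is no depth.
- camera_params(name): a dict with "mtx" (3x3 intrinsics, pixels), "rvec" (rotation vector, rad) and "tvec" (3), from world to camera coordinates, as OpenCV has them. Camera axes: x right, y down, z forward; pixel columns grow to the right and rows downward; lengths in mm; the calibration is good to about 2 mm. A picture is of the moment at which its call begins: read the wrist's pose just before it. camera_params takes no time and is no camera call; for the wrist camera it gives the pose at the moment of the call.
- close_job(): hands the job in; it is judged then, once.
The state is a dict: "time": time; "joint_positions": joint angles; "dq": joint speeds; "tau": joint torques, N m; "tool_pos": TCP position; "tcp_rot": TCP orientation; "contact_force": force on the tool from outside, world axes, zero at the start; "moment": the same for the moment, N m; "grip_width": finger opening in mm; "finger_force": force on a finger pad.
Only numpy, scipy, OpenCV 4.12 (cv2) and the standard library are available. Lean on these libraries where they do the work, as an engineer would, in place of code of your own. Each camera call takes 0.05 s, during which the arm holds its last target. There are 200 camera calls.

## Working session

There is one attempt and no reset: what is moved stays moved. The work goes in short steps, Python scripts to look and compute and a tool call to move; the robot and the scene stay as the last step left them, time stands still between calls to the robot, and variables do not carry over. Pictures are saved under pics/ and viewed, at most 10 in all, crops included, and the job is handed in when it is done.

Besides the shell and the picture viewer there is one more tool, called after "Call:" as name(argument=value, ...) on one line, values as JSON. step_arm: Moves the arm, as the interface text tells. Its arguments: {"type":"object","properties":{"deltas":{"type":"array","items":{"type":"number"}}},"required":["deltas"]}

```bash
mkdir -p pics; python3 - <<'E'
from plant import *
import cv2
for n in("scene","side"):
    cv2.imwrite(f"pics/{n}0.png",cv2.cvtColor(capture(n),cv2.COLOR_RGB2BGR))
    p=camera_params(n);print(n,p)
o=get_obs();print(o["time"],o["tool_pos"],o["tcp_rot"])
E
```

```text
scene {'mtx': array([[412.41520405,   0.        , 324.78409977],
       [  0.        , 412.41520405, 202.56739671],
       [  0.        ,   0.        ,   1.        ]]), 'rvec': array([ 1.87977305,  1.45297315, -0.65069087]), 'tvec': array([-194.55505374, -192.24182854, 1765.45510178])}
side {'mtx': array([[484.07254349,   0.        , 325.2851934 ],
       [  0.        , 484.07254349, 200.84019919],
       [  0.        ,   0.        ,   1.        ]]), 'rvec': array([ 2.15223644, -0.46767414,  0.24807812]), 'tvec': array([-491.50200401,  339.92123838, 1160.76029516])}
0.1 [215.20536923 478.48483952 226.13116226] [-3.14027953e+00 -2.19503746e-04  2.71878928e+00]
```

View pics/scene0.png

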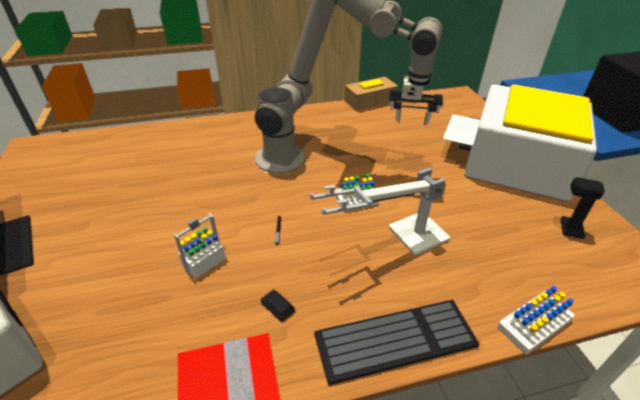

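View pics/side0.png

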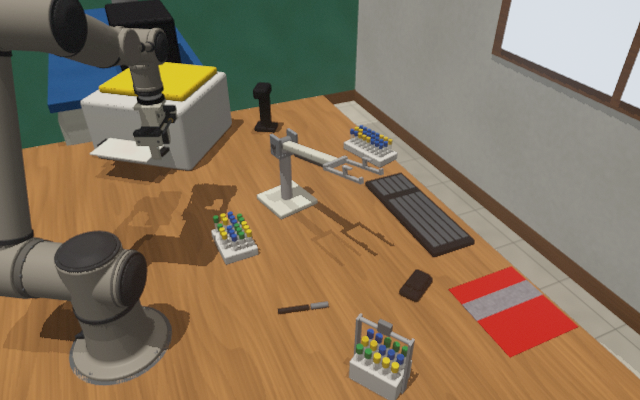

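The scene picture shows the carrier at about (202,245) and the column base at (420,233), with prong tips near (312,195) and (325,210). In the side picture the carrier is at about (380,355) and the column base at (287,198), with prong tips near (360,179) and (381,172). I'll enlarge both to get exact pixels.

```bash
python3 - <<'E'
import cv2,numpy as np
a=cv2.imread("pics/scene0.png");b=cv2.imread("pics/side0.png")
def crop(im,x,y,w,h,s):
    c=cv2.resize(im[y:y+h,x:x+w],None,fx=s,fy=s,interpolation=cv2.INTER_CUBIC)
    for i in range(0,w,10):
        cv2.line(c,(i*s,0),(i*s,6),(0,0,255),1);cv2.putText(c,str(x+i),(i*s,16),0,.35,(0,0,255),1)
    for i in range(0,h,10):
        cv2.line(c,(0,i*s),(6,i*s),(0,0,255),1);cv2.putText(c,str(y+i),(8,i*s+4),0,.35,(0,0,255),1)
    return c
cv2.imwrite("pics/carr.png",np.hstack([crop(a,160,205,80,80,5),crop(b,340,310,80,80,5)]))
cv2.imwrite("pics/arm.png",np.vstack([crop(a,300,165,160,60,5),crop(b,250,125,160,60,5)]))
E
```

```text
(no output)
```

View pics/carr.png

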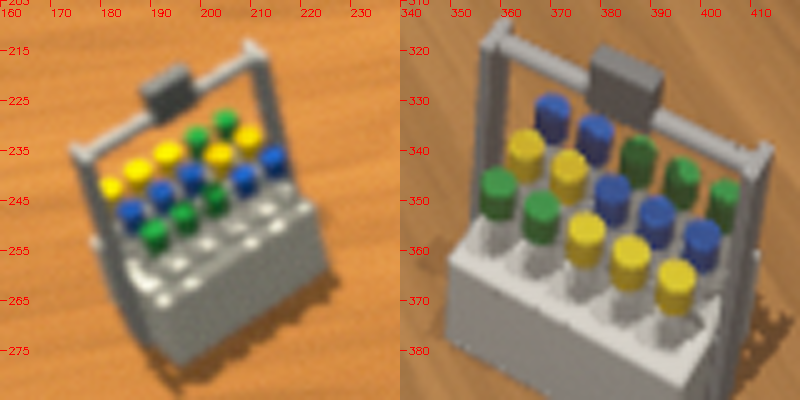

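View pics/arm.png

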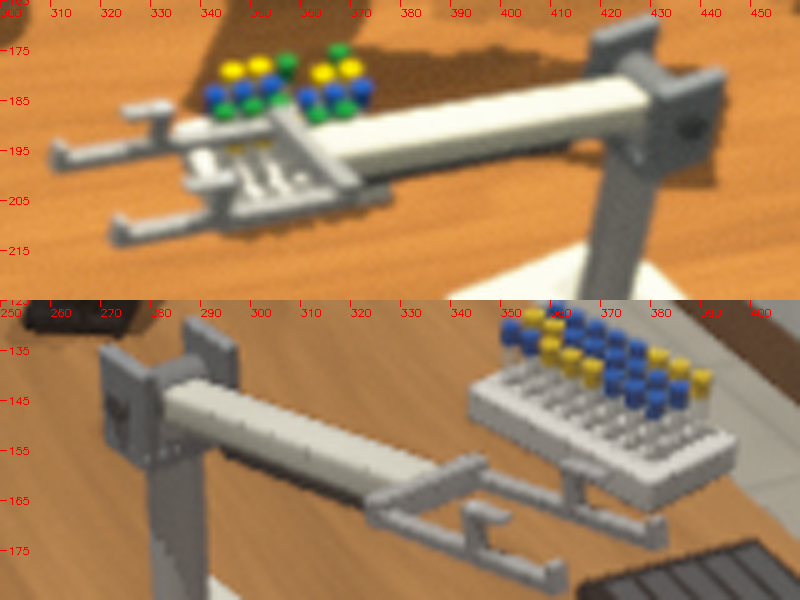

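```bash
cat > h.py <<'E'
import numpy as np,cv2
from scipy.optimize import least_squares
from scipy.spatial.transform import Rotation as Ro
from plant import *
P={n:camera_params(n) for n in("scene","side")}
def proj(n,X,p=None):
    p=p or P[n];return cv2.projectPoints(np.float64(X).reshape(-1,1,3),p["rvec"],p["tvec"],p["mtx"],None)[0][:,0]
def planar(v,X): return Ro.from_euler('z',v[2]).apply(X)+[v[0],v[1],0]
def armpt(v,X):  # seat frame -> world; v=x,y,yaw,q
    a=.2-v[3]; X=np.atleast_2d(np.float64(X))
    # rot: seat x toward hinge, tip raised by a
    M=np.array([[np.cos(a),0,np.sin(a)],[0,1,0],[-np.sin(a),0,np.cos(a)]])
    X=(M@(X+[-350,0,0]).T).T+[0,0,225]
    return planar(v,X)
E
python3 - <<'E'
from h import *
obs=get_obs()
# carrier
X=np.float64([[0,-59,160],[0,59,160],[0,0,168]])
for s in(1,-1):
  best=None
  for y0 in np.linspace(-3,3,7):
    def f(v):
        Y=planar(v,X); 
        return np.r_[(proj("scene",Y)-[[177,236],[211,214.5],[193.5,224]]).ravel(),(proj("side",Y)-[[359,317.5],[411,342.5],[385,327]][::1] if s==1 else proj("side",Y)-[[411,342.5],[359,317.5],[385,327]]).ravel()]
    r=least_squares(f,[500,-200,y0])
    if best is None or r.cost<best.cost:best=r
  print(s,best.cost,best.x,best.fun.round(1))
v=best.x
A=np.float64([[-55,34,3],[-55,-34,3],[-16,34,17],[-16,-34,17]])
B=np.float64([[-75,-75,18],[-75,75,18],[75,75,18],[75,-75,18]])
def g(v,full=True):
    Y=armpt(v,A);Z=planar(v,B);out=[]
    out+=[proj("scene",Y)-[[311.4,193.6],[323.6,208.6],[324.4,186.6],[337.2,201.4]]]
    out+=[proj("side",Y)-[[360.4,178],[381,168],[351.4,168.2],[371,158.6]]]
    out+=[proj("scene",Z)-[[416,251],[390,230],[425,215],[449,235]]]
    out+=[proj("side",Z)-[[316,201],[290,214],[258,197],[288,184]]]
    return np.concatenate(out).ravel()
best=min((least_squares(g,[500,200,y,0],loss='soft_l1') for y in np.linspace(-3,3,7)),key=lambda r:r.cost)
print(best.cost,best.x,g(best.x).reshape(-1,2).round(1).tolist())
print(armpt(best.x,[[0,0,0],[-33,0,0],[0,0,17],[-55,0,3]]).round(1))
E
```

```text
1 1346.1008457035048 [ 518.13239968 -336.91148109    4.62095997] [ 18.4 -23.1 -18.3  26.    0.1   0.2  -1.5  19.6  -1.4 -20.5  -0.7  -0.2]
-1 2.3945159531591043 [ 517.92497161 -337.20353916    0.58087644] [-0.4  0.8 -0.5  1.6 -0.   0.2 -0.6 -0.4 -0.2  0.1 -0.7 -0. ]
38.59830855170344 [ 5.70939617e+02  3.84234363e+02  1.81203047e+00 -5.06582077e-03] [[-0.3, -0.0], [-0.3, -0.0], [0.2, 0.8], [0.1, 0.5], [0.8, -1.2], [0.2, -0.2], [-1.0, -0.3], [-0.7, 0.7], [-0.6, 1.4], [-1.5, -6.0], [-2.5, -4.5], [1.7, 1.8], [1.0, -2.4], [-10.2, 1.4], [-3.2, -2.7], [3.1, -4.6]]
[[ 6.528e+02  5.150e+01  2.963e+02]
 [ 6.605e+02  2.010e+01  3.030e+02]
 [ 6.520e+02  5.490e+01  3.129e+02]
 [ 6.655e+02 -2.000e-01  3.104e+02]]
```

```bash
python3 - <<'E'
from h import *
A=np.float64([[-55,34,3],[-55,-34,3],[-16,34,17],[-16,-34,17]])
def g(v):
    Y=armpt([*v,0],A)
    return np.concatenate([proj("scene",Y)-[[311.4,193.6],[323.6,208.6],[324.4,186.6],[337.2,201.4]],
     proj("side",Y)-[[360.4,178],[381,168],[351.4,168.2],[371,158.6]]]).ravel()
r=least_squares(g,[571,384,1.81]);v=[*r.x,0]
print(r.cost,r.x,r.fun.reshape(-1,2).round(1).tolist())
print(armpt(v,[[0,0,0],[-33,0,0],[0,0,17],[-110,0,0]]).round(1))
B=np.float64([[-75,-75,18],[-75,75,18],[75,75,18],[75,-75,18],[0,0,225]])
for n in P: print(n,proj(n,planar(v,B)).round(0).tolist())
from math import *
print("turn to carrier",degrees(.581+pi/2-get_obs()["tcp_rot"][2]),"then",degrees(r.x[2]-.581))
E
```

```text
3.9158694726329504 [570.86244829 385.23241539   1.81078824] [[-0.1, 0.4], [-0.2, 0.4], [0.4, 1.2], [0.2, 0.9], [0.5, -0.6], [-0.1, 0.5], [-1.3, 0.2], [-0.9, 1.3]]
[[652.4  52.  294.5]
 [660.1  20.6 301.1]
 [651.6  55.3 311.2]
 [678.  -52.7 316.4]]
scene [[416.0, 252.0], [389.0, 224.0], [423.0, 210.0], [451.0, 237.0], [430.0, 183.0]]
side [[317.0, 199.0], [280.0, 215.0], [255.0, 194.0], [291.0, 179.0], [283.0, 142.0]]
turn to carrier -32.48630304811258 then 70.46167578171531
```

```bash
python3 - <<'E'
import cv2,numpy as np
a=cv2.imread("pics/scene0.png");b=cv2.imread("pics/side0.png")
def crop(im,x,y,w,h,s):
    c=cv2.resize(im[y:y+h,x:x+w],None,fx=s,fy=s,interpolation=cv2.INTER_CUBIC)
    for i in range(0,w,10): cv2.putText(c,str(x+i),(i*s,10),0,.33,(0,0,255),1);cv2.line(c,(i*s,0),(i*s,4),(0,0,255))
    for i in range(0,h,10): cv2.putText(c,str(y+i),(8,i*s+4),0,.33,(0,0,255),1);cv2.line(c,(0,i*s),(5,i*s),(0,0,255))
    return c
cv2.imwrite("pics/base.png",np.hstack([crop(a,380,165,80,100,5),crop(b,245,125,80,100,5)]))
E
```

```text
(no output)
```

View pics/base.png

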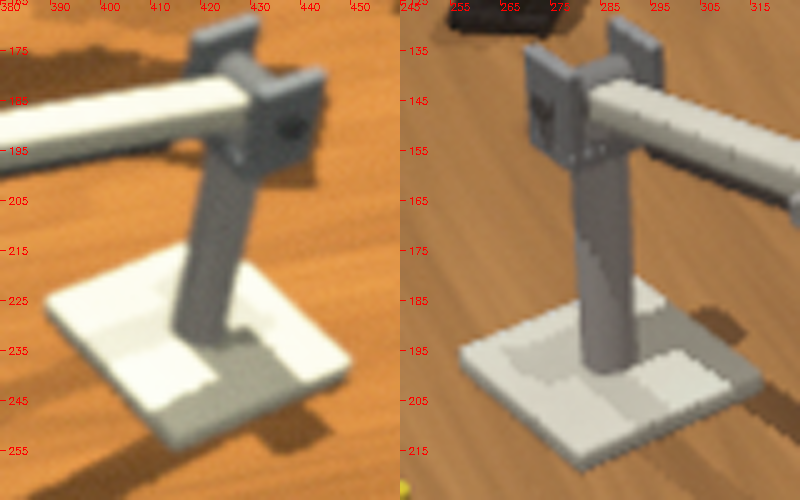

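The base corners agree with the fit to about 1 px in the scene picture (389,225; 415,252; 450,236) and 1–2 px in the side picture. The heights and sizes agree too. Next I'll move above the carrier.

Call:
step_arm(deltas=[8,-22,2,-2,91,18,-48,2,-2,91,18,-48,2,-2,91,18,-48,2,-2,91,18,-48,2,-2,91,18,-48,2,-2,91,18,-48,0,-2,91,18,-48,0,-2,91,18,-48,0,-2,91,18,-48,0,-2,91])

```text
time: 1.35
tool_pos: [385.6, 23.2, 238.7]
tcp_rot: [3.141, -0.0, 2.368]
contact_force: [0.8, 0.1, -0.2]
grip_width: 91.0
finger_force: 0.0
```

Call:
step_arm(deltas=[18,-48,0,-2,70,18,-48,0,-2,70,18,-48,0,-2,70,18,-48,0,-2,70,18,-48,0,-2,70,18,-48,0,-2,70,18,-48,0,-0.5,70,6,-20,0,0,70,0.6,-6,0,0,70,0,0,0,0,70])

```text
time: 2.6
tool_pos: [517.7, -336.7, 238.4]
tcp_rot: [-3.142, -0.001, 2.152]
contact_force: [0.3, 0.7, -0.3]
grip_width: 70.1
finger_force: 0.0
```

```bash
python3 - <<'E'
from h import *
o=get_obs();p=camera_params("wrist");im=capture("wrist")
print(o["tool_pos"],o["tcp_rot"],o["contact_force"],o["grip_width"],o["time"])
c=cv2.cvtColor(im,cv2.COLOR_RGB2BGR)
v=[517.92,-337.2,.5809]
T=np.float64([[x,y,z] for z in(183,) for x,y in((-6,-15),(6,-15),(6,15),(-6,15))]+[[0,-57,160],[0,57,160]])
q=proj("wrist",planar(v,T),p);print(q.round(0).tolist())
for a in q: cv2.circle(c,tuple(int(i) for i in a.round()),2,(0,0,255),-1)
cv2.imwrite("pics/w1.png",c)
E
```

```text
[ 517.69140744 -336.70204795  238.35529533] [-3.14151322e+00 -1.12574043e-03  2.15150238e+00] [ 0.26733149  0.65551964 -0.27509667] 70.1456827702532 2.6
[[314.0, 234.0], [332.0, 234.0], [332.0, 191.0], [314.0, 191.0], [323.0, 274.0], [323.0, 126.0]]
```

View pics/w1.png

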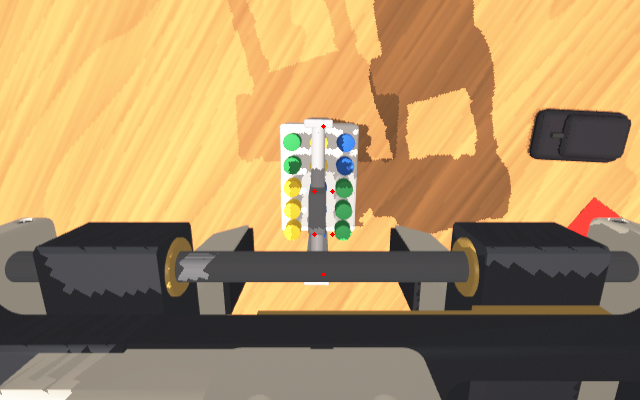

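The wrist picture shows the tab's top at u 308–326 (centre about 317) and v about 185–230. The bar runs from (318,122) to (316,282). The prediction was 6 px to the right, so I shift about 3.5 mm along the carrier's −x and then descend.

Call:
step_arm(deltas=[-3.5,-1,-5,0,70,0,0,-12,0,70,0,0,-12,0,60,0,0,-12,0,60,0,0,-12,0,60,0,0,-12,0,50,0,0,-10,0,50,0,0,-6,0,50,0,0,-4,0,50,0,0,0,0,50])

```text
time: 3.9
tool_pos: [514.5, -338.2, 153.7]
tcp_rot: [3.142, -0.0, 2.152]
contact_force: [0.3, -0.0, 0.0]
grip_width: 49.7
finger_force: 0.0
```

```bash
python3 - <<'E'
from h import *
o=get_obs();im=capture("wrist");p=camera_params("wrist");c=cv2.cvtColor(im,cv2.COLOR_RGB2BGR)
b=cv2.cvtColor(capture("side"),cv2.COLOR_RGB2BGR)[270:400,320:450]
c=c[80:400,150:490]
cv2.imwrite("pics/w2.png",np.hstack([c,cv2.resize(b,(320,320),interpolation=cv2.INTER_CUBIC)]));print(o["tool_pos"],o["contact_force"])
E
```

```text
[ 514.49188322 -338.21370252  153.65306698] [ 0.27133518 -0.00980317  0.04919874]
```

View pics/w2.png

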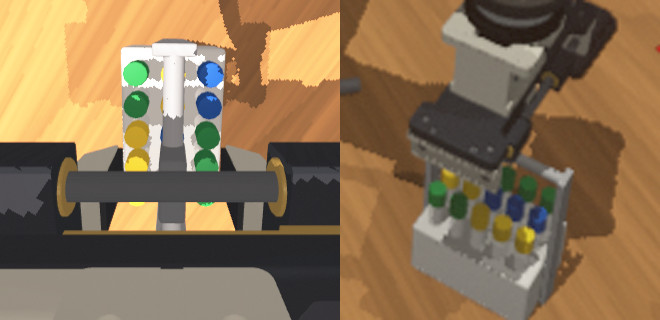

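The wrist crop shows the bar at u≈172, midway between the fingers at 80 and 265, so the gripper is centred. Close and lift slightly.

Call:
step_arm(deltas=[0,0,0,0,30,0,0,0,0,20,0,0,0,0,14,0,0,0,0,8,0,0,0,0,4,0,0,0,0,2,0,0,2,0,2,0,0,4,0,2,0,0,6,0,2,0,0,8,0,2])

```text
time: 5.25
tool_pos: [514.4, -338.2, 174.1]
tcp_rot: [-3.142, -0.0, 2.152]
contact_force: [0.3, 0.3, -4.6]
grip_width: 11.8
finger_force: 30.0
```

Call:
step_arm(deltas=[0,0,12,0,2,0,0,20,0,2,0,0,25,0,2,0,0,25,0,2,0,0,25,0,2,0,0,20,0,2,0,0,15,0,2,0,0,10,0,2,0,0,0,0,2,0,0,0,0,2])

```text
time: 6.5
tool_pos: [514.3, -338.0, 324.8]
tcp_rot: [-3.141, -0.002, 2.152]
contact_force: [-0.0, 0.0, -4.9]
grip_width: 12.2
finger_force: 30.0
```

```bash
python3 - <<'E'
from h import *
o=get_obs();print(o)
E
```

```text
{'time': 6.5, 'joint_positions': array([-7.05982438e-01,  4.71695363e-01,  1.05816414e+00,  1.16869447e-04,
        1.61337278e+00, -1.28674134e+00]), 'dq': array([ 8.13725196e-04,  2.52891438e-03,  2.70149832e-03,  7.37391046e-04,
       -1.26484581e-06,  1.70534492e-04]), 'tau': array([ 2.70262803e-02, -5.54569817e+01, -2.88043034e+01, -9.72921815e-03,
        9.46496520e-02,  6.12242529e-04]), 'tool_pos': array([ 514.30242591, -338.03087803,  324.81622117]), 'tcp_rot': array([-3.14124524e+00, -1.60665247e-03,  2.15155983e+00]), 'contact_force': array([-0.04267939,  0.02867805, -4.9084995 ]), 'moment': array([-0.07133689, -0.02123401,  0.03626882]), 'finger_force': 29.958534836769104, 'grip_width': 12.179540795315084}
```

Call:
step_arm(deltas=[5,7,1,3.5,2,10,15,1,7,2,11,16,1,8,2,11,16,1,8,2,11,16,1,8,2,11,16,1,8,2,11,16,1,8,2,10,16,1,8,2,10,16,1,8,2,10,16,2,4,2])

```text
time: 7.75
tool_pos: [614.6, -187.6, 335.6]
tcp_rot: [3.14, -0.002, -2.898]
contact_force: [-0.1, -0.3, -4.0]
grip_width: 11.7
finger_force: 30.0
```

Call:
step_arm(deltas=[12,18,0,0,2,12,18,0,0,2,12,18,0,0,2,12,18,0,0,2,10,15,0,0,2,7,11,0,0,2,4,7,0,0,2,1,2,0,0,2,0,0,0,0,2,0,0,0,0,2])

```text
time: 9.0
tool_pos: [684.3, -81.8, 336.9]
tcp_rot: [-3.141, -0.0, -2.902]
contact_force: [0.4, -0.1, -6.1]
grip_width: 11.9
finger_force: 30.0
```

```bash
python3 - <<'E'
from h import *
o=get_obs();print(o["tool_pos"],o["tcp_rot"],o["contact_force"],o["time"])
a=cv2.cvtColor(capture("scene"),cv2.COLOR_RGB2BGR);b=cv2.cvtColor(capture("side"),cv2.COLOR_RGB2BGR)
# predicted bar ends, tcp yaw-pi/2 = carrier yaw
def mark(im,n,x,y,w,h,s):
    t=o["tool_pos"];yw=o["tcp_rot"][2]-np.pi/2
    X=planar([t[0],t[1],yw],np.float64([[0,-59,t[2]+6.3],[0,59,t[2]+6.3]]))
    L=armpt([570.86,385.23,1.8108,0],[[-55,34,3],[-55,-34,3],[-16,34,17],[-16,-34,17]])
    c=cv2.resize(im[y:y+h,x:x+w],None,fx=s,fy=s,interpolation=cv2.INTER_CUBIC)
    for q,col in((proj(n,X),(0,0,255)),(proj(n,L),(255,0,255))):
        for p in q: cv2.circle(c,(int((p[0]+.5-x)*s),int((p[1]+.5-y)*s)),2,col,-1)
    return c
cv2.imwrite("pics/ap.png",np.hstack([mark(a,"scene",250,150,130,150,3),mark(b,"side",320,110,130,150,3)]))
E
```

```text
[684.29382306 -81.78874094 336.89120454] [-3.14145769e+00 -2.00960609e-05 -2.90192384e+00] [ 0.41127139 -0.1291545  -6.0755957 ] 9.0
```

View pics/ap.png

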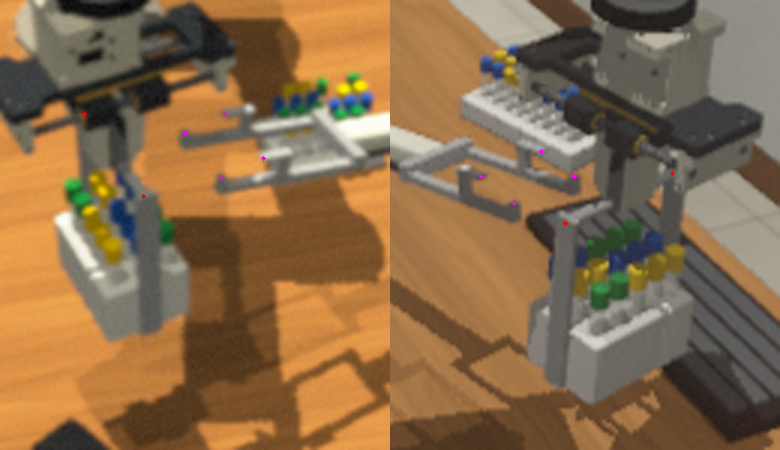

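The crops show the carrier hanging upright in front of the prong tips, which are at (182,133) and (220,180) in the scene crop. The bar-end marks sit just under the strap tops at (147,190) and (563,215), and the bar lies across the arm. Now I move in along the arm's slope.

Call:
step_arm(deltas=[-1,4,-1,0,2,-2,9,-2,0,2,-3,13,-3,0,2,-4,15,-3,0,2,-4,15,-3,0,2,-4,15,-3,0,2,-3,13,-3,0,2,-2,11,-2,0,2,-1,8,-2,0,2,-1,3,-1,0,2])

```text
time: 10.35
tool_pos: [659.5, 25.2, 313.6]
tcp_rot: [3.142, -0.0, -2.901]
contact_force: [1.0, -0.6, -4.6]
grip_width: 11.9
finger_force: 30.0
```

```bash
cat >> h.py <<'E'
def mark(o,im,n,x,y,w,h,s,q=0):
    t=o["tool_pos"];yw=o["tcp_rot"][2]-np.pi/2
    X=planar([t[0],t[1],yw],np.float64([[0,-59,t[2]+6.3],[0,59,t[2]+6.3]]))
    L=armpt([570.86,385.23,1.8108,q],[[-55,34,3],[-55,-34,3],[-16,34,17],[-16,-34,17]])
    c=cv2.resize(im[y:y+h,x:x+w],None,fx=s,fy=s,interpolation=cv2.INTER_CUBIC)
    for q,col in((proj(n,X),(0,0,255)),(proj(n,L),(255,0,255))):
        for p in q: cv2.circle(c,(int((p[0]+.5-x)*s),int((p[1]+.5-y)*s)),2,col,-1)
    return c
def seatpos(o,q=0,dz=6.3): # bar in seat frame
    t=np.array(o["tool_pos"])+[0,0,dz]
    f=lambda s:armpt([570.86,385.23,1.8108,q],[s])[0]-t
    return least_squares(f,[0,0,0]).x.round(1)
def avg(n=4):
    F=[]
    for _ in range(n): capture("side");F.append(get_obs()["contact_force"])
    return np.mean(F,0).round(2),np.std(F,0).round(2)
E
python3 - <<'E'
from h import *
o=get_obs();print(o["tool_pos"],o["tcp_rot"],avg(),o["time"],seatpos(o))
a=cv2.cvtColor(capture("scene"),cv2.COLOR_RGB2BGR);b=cv2.cvtColor(capture("side"),cv2.COLOR_RGB2BGR)
cv2.imwrite("pics/m1.png",np.hstack([mark(o,a,"scene",290,160,100,110,4),mark(o,b,"side",310,110,100,110,4)]))
E
```

```text
[659.50758215  25.2176875  313.57119195] [ 3.14156277e+00 -5.74669099e-05 -2.90088208e+00] (array([-0.12,  0.2 , -5.06]), array([0.48, 0.41, 0.62])) 10.35 [-32.2  -0.5  19.3]
```

View pics/m1.png

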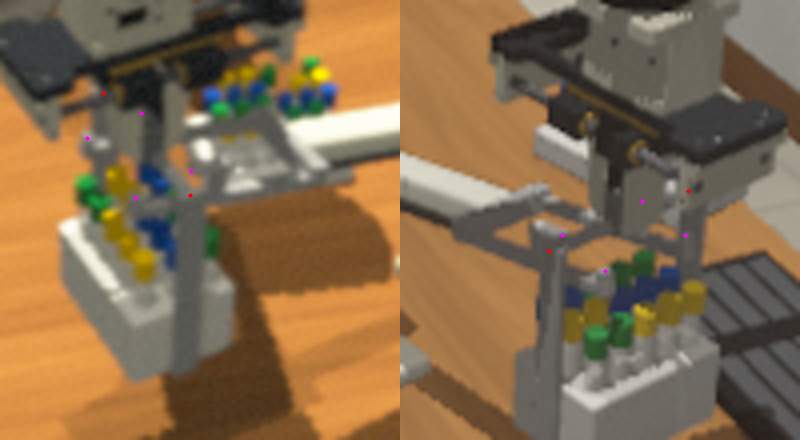

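The crops show the prongs inside the handle window, with the tip lips at (87,138) and (136,198) outside the bar in the scene crop. The forces show only the carrier's weight. Now I lower to feel for contact.

Call:
step_arm(deltas=[0,0,-1,0,2,0,0,-2,0,2,0,0,-3,0,2,0,0,-3,0,2,0,0,-2,0,2,0,0,-2,0,2,0,0,-1,0,2,0,0,0,0,2,0,0,0,0,2,0,0,0,0,2])

```text
time: 11.9
tool_pos: [659.5, 24.8, 299.9]
tcp_rot: [3.142, 0.0, -2.901]
contact_force: [-0.3, 0.2, -4.6]
grip_width: 11.7
finger_force: 30.0
```

```bash
python3 -c "
from h import *
print(avg(6));o=get_obs();print(o['tool_pos'],seatpos(o),o['time'],o['moment'])"
```

```text
(array([ 0.23, -0.1 , -4.88]), array([0.57, 0.34, 0.43]))
[659.49218588  24.79534675 299.75843868] [-29.9  -0.4   5.7] 12.2 [0.00953452 0.03014633 0.0155712 ]
```

Call:
step_arm(deltas=[0,0,-1,0,2,0,0,-1,0,2,0,0,-1,0,2,0,0,0,0,2,0,0,0,0,2,0,0,0,0,2,0,0,0,0,2,0,0,0,0,2,0,0,0,0,2,0,0,0,0,2])

```text
time: 13.45
tool_pos: [659.5, 24.8, 296.7]
tcp_rot: [3.141, -0.0, -2.901]
contact_force: [-0.0, 0.5, -5.2]
grip_width: 12.4
finger_force: 30.0
```

```bash
python3 -c "
from h import *
print(avg(6));o=get_obs();print(o['tool_pos'],seatpos(o),o['time'],o['moment'])"
```

```text
(array([-0.34,  0.33, -4.84]), array([0.31, 0.53, 0.29]))
[659.50450393  24.79223821 296.74343237] [-29.3  -0.4   2.7] 13.75 [0.04620533 0.02868492 0.00967396]
```

Call:
step_arm(deltas=[0,0,-1,0,2,0,0,-1,0,2,0,0,-0.5,0,2,0,0,0,0,2,0,0,0,0,2,0,0,0,0,2,0,0,0,0,2,0,0,0,0,2,0,0,0,0,2,0,0,0,0,2])

```text
time: 15.0
tool_pos: [659.5, 24.8, 294.2]
tcp_rot: [3.141, 0.0, -2.901]
contact_force: [0.3, -0.5, -4.8]
grip_width: 12.2
finger_force: 30.0
```

```bash
python3 -c "
from h import *
print(avg(6));o=get_obs();print(o['tool_pos'],seatpos(o),o['time'],o['moment'])"
```

```text
(array([ 0.  , -0.11, -4.73]), array([0.21, 0.58, 0.39]))
[659.50662524  24.78810345 294.25052927] [-28.8  -0.4   0.3] 15.3 [0.02731967 0.03387728 0.02357229]
```

Call:
step_arm(deltas=[0,0,-1,0,2,0,0,-1,0,2,0,0,-0.5,0,2,0,0,0,0,2,0,0,0,0,2,0,0,0,0,2,0,0,0,0,2,0,0,0,0,2,0,0,0,0,2,0,0,0,0,2])

```text
time: 16.55
tool_pos: [659.5, 24.8, 291.7]
tcp_rot: [3.141, 0.0, -2.901]
contact_force: [0.8, 0.2, -2.7]
grip_width: 11.7
finger_force: 30.0
```

```bash
python3 -c "
from h import *
print(avg(6));o=get_obs();print(o['tool_pos'],seatpos(o),o['time'],o['moment'])"
```

```text
(array([ 0.3 , -0.42, -3.24]), array([0.48, 0.41, 0.27]))
[659.51803206  24.80864021 291.73661371] [-28.3  -0.4  -2.2] 16.85 [ 0.00970397 -0.04011315  0.05707432]
```

Contact came at −2.2, with 1.65 N on the arm, which agrees with the model to about 1 mm. I raise 3 mm and slide in under the keepers.

Call:
step_arm(deltas=[0,0,1.5,0,2,0,0,1.5,0,2,-0.5,2,-0.4,0,2,-1,4,-0.8,0,2,-1,4,-0.8,0,2,-1,4,-0.8,0,2,-1,4,-0.8,0,2,-0.5,2.5,-0.5,0,2,-0.5,1.8,-0.4,0,2,0,0,0,0,2])

```text
time: 18.1
tool_pos: [654.0, 47.2, 290.2]
tcp_rot: [3.142, 0.0, -2.901]
contact_force: [-0.1, -0.9, -4.2]
grip_width: 11.9
finger_force: 30.0
```

```bash
python3 -c "
from h import *
print(avg(6));o=get_obs();print(o['tool_pos'],seatpos(o),o['time'],o['moment'])"
```

```text
(array([ 0.26, -0.22, -4.73]), array([0.31, 0.44, 0.48]))
[654.04141727  46.95027422 290.25568877] [-5.6 -0.4  0.9] 18.4 [ 0.09546452 -0.04104982  0.01175186]
```

Call:
step_arm(deltas=[-0.2,1,-0.2,0,2,0,0,0,0,2,-0.3,1,-0.2,0,2,0,0,0,0,2,-0.2,1,-0.2,0,2,0,0,0,0,2,0,0,0,0,2,0,0,0,0,2,0,0,0,0,2,0,0,0,0,2])

```text
time: 19.65
tool_pos: [653.3, 50.1, 289.6]
tcp_rot: [3.142, -0.0, -2.901]
contact_force: [0.5, 0.3, -3.8]
grip_width: 11.9
finger_force: 30.0
```

```bash
python3 -c "
from h import *
print(avg(6));o=get_obs();print(o['tool_pos'],seatpos(o),o['time'],o['moment'])"
```

```text
(array([ 0.04, -0.1 , -4.87]), array([0.46, 0.41, 0.39]))
[653.32071434  50.09980591 289.62614948] [-2.3 -0.4  0.9] 19.95 [ 0.08774906 -0.00722817 -0.01005953]
```

Call:
step_arm(deltas=[-0.2,1,-0.2,0,2,0,0,0,0,2,-0.2,1,-0.2,0,2,0,0,0,0,2,0,0,0,0,2,0,0,0,0,2,0,0,0,0,2,0,0,0,0,2,0,0,0,0,2,0,0,0,0,2])

```text
time: 21.2
tool_pos: [653.0, 51.8, 289.3]
tcp_rot: [-3.141, 0.0, -2.901]
contact_force: [0.4, -3.8, -3.9]
grip_width: 11.7
finger_force: 30.0
```

```bash
python3 -c "
from h import *
print(avg(6));o=get_obs();print(o['tool_pos'],seatpos(o),o['time'],o['moment'])"
```

```text
(array([ 0.42, -3.87, -3.4 ]), array([0.19, 0.48, 0.58]))
[652.96421566  51.87402134 289.30524973] [-0.5 -0.5  1. ] 21.5 [-0.74926958 -0.06759372  0.09156831]
```

Call:
step_arm(deltas=[-0.2,1,-0.2,0,2,0,0,0,0,2,0,0,0,0,2,0,0,0,0,2,0,0,0,0,2,0,0,0,0,2,0,0,0,0,2,0,0,0,0,2,0,0,0,0,2,0,0,0,0,2])

```text
time: 22.75
tool_pos: [653.0, 52.0, 289.3]
tcp_rot: [-3.14, 0.0, -2.902]
contact_force: [0.7, -8.5, -3.3]
grip_width: 11.9
finger_force: 30.0
```

```bash
python3 -c "
from h import *
print(avg(6));o=get_obs();print(o['tool_pos'],seatpos(o),o['time'],o['moment'])"
```

```text
(array([ 1.25, -7.39, -3.11]), array([0.29, 0.38, 0.36]))
[652.9542033   51.92992785 289.29003892] [-0.4 -0.5  1. ] 23.05 [-1.2087631  -0.1844981   0.06224099]
```

The bar met the stop at an estimated x of about −0.5 (7 N). I back off slightly and ease down along the seat's arc.

Call:
step_arm(deltas=[0.3,-1.3,0,0,2,0,0,-1,0,2,0,0,-1,0,2,0.05,-0.2,-1,0,2,0.05,-0.2,-1,0,2,0.05,-0.2,-1,0,2,0.05,-0.2,-1,0,2,0.05,-0.2,-1,0,2,0,0,0,0,2,0,0,0,0,2])

```text
time: 24.3
tool_pos: [653.3, 50.5, 282.2]
tcp_rot: [-3.141, 0.0, -2.901]
contact_force: [0.1, -4.9, -1.7]
grip_width: 11.5
finger_force: 30.0
```

```bash
python3 -c "
from h import *
print(avg(6));o=get_obs();print(o['tool_pos'],[(q,seatpos(o,q)) for q in(0,.02)],o['time'],o['moment'])"
```

```text
(array([ 0.32, -4.95, -2.04]), array([0.65, 0.51, 0.46]))
[653.33698168  50.55844829 282.26529257] [(0, array([-0.4, -0.6, -6.2])), (0.02, array([-0.5, -0.6,  0.8]))] 24.6 [-8.94877281e-01 -7.13973586e-04  4.32006456e-02]
```

Call:
step_arm(deltas=[0.3,-1.2,0,0,2,0.1,-0.4,-1,0,2,0.05,-0.2,-1,0,2,0.05,-0.2,-1,0,2,0.05,-0.2,-1,0,2,0.05,-0.2,-1,0,2,0.05,-0.2,-1,0,2,0.05,-0.2,-1,0,2,0,0,0,0,2,0,0,0,0,2])

```text
time: 25.85
tool_pos: [654.0, 48.0, 275.0]
tcp_rot: [3.141, 0.0, -2.901]
contact_force: [0.3, 2.1, -2.4]
grip_width: 11.9
finger_force: 30.0
```

```bash
python3 -c "
from h import *
print(avg(6));o=get_obs();print(o['tool_pos'],[(q,seatpos(o,q)) for q in(0.02,.04)],o['time'],o['moment'])"
```

```text
(array([ 0.1 ,  1.56, -3.01]), array([0.61, 0.39, 0.23]))
[653.99083776  47.97967562 275.05143231] [(0.02, array([-1.8, -0.6, -6.7])), (0.04, array([-1.9, -0.6,  0.3]))] 26.15 [ 0.27695229  0.07976825 -0.01023675]
```

Call:
step_arm(deltas=[0,0,-1,0,2,0,0,-1.5,0,2,0,0,-1.5,0,2,0,0,-1.5,0,2,0.05,-0.2,-1.5,0,2,0.05,-0.2,-1.5,0,2,0.05,-0.2,-1.5,0,2,0.05,-0.2,-1.5,0,2,0.05,-0.2,-1,0,2,0,0,0,0,2])

```text
time: 27.4
tool_pos: [654.2, 47.0, 262.5]
tcp_rot: [3.142, -0.0, -2.901]
contact_force: [1.0, -1.4, -1.4]
grip_width: 11.8
finger_force: 30.0
```

```bash
python3 -c "
from h import *
print(avg(6));o=get_obs();print(o['tool_pos'],[(q,seatpos(o,q)) for q in(0.07,.08)],o['time'],o['moment'])"
```

```text
(array([ 0.36, -1.51, -0.95]), array([0.54, 0.55, 0.44]))
[654.21578369  47.00946091 262.58913028] [(0.07, array([-1.1, -0.6, -1.6])), (0.08, array([-1.1, -0.6,  1.9]))] 27.7 [-0.19388791 -0.03549832 -0.01378092]
```

Call:
step_arm(deltas=[0.05,-0.2,-1,0,2,0.05,-0.2,-1,0,2,0.05,-0.1,-1,0,2,0,-0.2,-1,0,2,0.05,-0.1,-1,0,2,0,-0.2,-1,0,2,0.05,-0.1,-1,0,2,0,-0.1,-1,0,2,0,0,0,0,2,0,0,0,0,2])

```text
time: 28.95
tool_pos: [654.4, 46.0, 254.5]
tcp_rot: [3.141, -0.0, -2.901]
contact_force: [0.6, 2.0, -0.5]
grip_width: 11.9
finger_force: 30.0
```

```bash
python3 -c "
from h import *
print(avg(8));o=get_obs();print(o['tool_pos'],[(q,seatpos(o,q)) for q in(0.09,.1)],o['time'],o['moment'])"
```

```text
(array([ 0.15,  2.87, -0.77]), array([0.38, 0.49, 0.46]))
[654.43939554  45.828354   254.56903969] [(0.09, array([-1.4, -0.5, -2.7])), (0.1, array([-1.4, -0.5,  0.8]))] 29.35 [0.51793314 0.12164379 0.00324507]
```

Call:
step_arm(deltas=[-0.1,0.5,0,0,2,0,0,-1,0,2,0,0,-1,0,2,0,0,-1,0,2,0,0,-1,0,2,0,0,-1,0,2,0,0,-1,0,2,0,0,0,0,2,0,0,0,0,2,0,0,0,0,2])

```text
time: 30.6
tool_pos: [654.4, 46.1, 248.6]
tcp_rot: [-3.141, 0.0, -2.901]
contact_force: [0.6, -3.4, 0.4]
grip_width: 11.9
finger_force: 30.0
```

```bash
python3 -c "
from h import *
print(avg(12));o=get_obs();print(o['tool_pos'],[(q,seatpos(o,q)) for q in(0.11,.12)],o['time'],o['moment'])"
```

```text
(array([ 0.86, -4.38, -0.06]), array([0.5 , 0.71, 0.45]))
[654.41844641  46.10770285 248.57684006] [(0.11, array([-0.5, -0.6, -1.6])), (0.12, array([-0.5, -0.6,  1.9]))] 31.2 [-0.77483363 -0.17708165  0.0590855 ]
```

Call:
step_arm(deltas=[0.1,-0.3,0,0,2,0.1,-0.3,0,0,2,0,0,0,0,2,0,0,0,0,2,0,0,0,0,2,0,0,0,0,2,0,0,0,0,2,0,0,0,0,2,0,0,0,0,2,0,0,0,0,2])

```text
time: 32.45
tool_pos: [654.4, 46.0, 248.5]
tcp_rot: [3.141, -0.0, -2.901]
contact_force: [-0.3, 0.7, -0.6]
grip_width: 11.8
finger_force: 30.0
```

```bash
python3 -c "
from h import *
print(avg(16));o=get_obs();print(o['tool_pos'],[(q,seatpos(o,q)) for q in(0.11,.12)],o['time'],o['moment'])"
```

```text
(array([-0.81,  2.08, -0.24]), array([0.47, 0.7 , 0.48]))
[654.48141843  45.87960992 248.51521214] [(0.11, array([-0.8, -0.6, -1.7])), (0.12, array([-0.8, -0.6,  1.8]))] 33.25 [0.56319396 0.21862882 0.02496311]
```

Call:
step_arm(deltas=[0,0,-0.5,0,2,0,0,-0.5,0,2,0,0,-0.5,0,2,0,0,-0.5,0,2,0,0,-0.5,0,2,0,0,0,0,2,0,0,0,0,2,0,0,0,0,2,0,0,0,0,2,0,0,0,0,2])

```text
time: 34.5
tool_pos: [654.6, 45.7, 246.0]
tcp_rot: [3.142, -0.0, -2.901]
contact_force: [-0.8, 2.4, 0.6]
grip_width: 11.7
finger_force: 30.0
```

```bash
python3 -c "
from h import *
print(avg(20));o=get_obs();print(o['tool_pos'],[(q,seatpos(o,q)) for q in(0.11,.12)],o['time'],o['moment'])"
```

```text
(array([-1.24,  2.64, -0.12]), array([0.43, 0.52, 0.41]))
[654.54676278  45.68887619 246.01735614] [(0.11, array([-0.7, -0.6, -4.2])), (0.12, array([-0.8, -0.6, -0.7]))] 35.5 [0.48673757 0.22743945 0.01414788]
```

Call:
step_arm(deltas=[-0.1,0.2,-0.5,0,2,-0.1,0.1,-0.5,0,2,0,0,0,0,2,0,0,0,0,2,0,0,0,0,2,0,0,0,0,2,0,0,0,0,2,0,0,0,0,2,0,0,0,0,2,0,0,0,0,2])

```text
time: 36.75
tool_pos: [654.5, 45.8, 245.1]
tcp_rot: [-3.141, 0.0, -2.901]
contact_force: [1.5, -2.1, 0.4]
grip_width: 11.9
finger_force: 30.0
```

```bash
python3 -c "
from h import *
print(avg(20));o=get_obs();print(o['tool_pos'],[(q,seatpos(o,q)) for q in(0.11,.12)],o['time'],o['moment'])"
```

```text
(array([ 2.1 , -3.39,  0.29]), array([0.58, 1.07, 0.63]))
[654.45020788  45.79236361 245.1040977 ] [(0.11, array([-0.5, -0.5, -5.1])), (0.12, array([-0.6, -0.5, -1.6]))] 37.75 [-0.73451756 -0.43280879  0.00627243]
```

Call:
step_arm(deltas=[0.1,-0.2,0.5,0,2,0,0,0,0,2,0,0,0,0,2,0,0,0,0,2,0,0,0,0,2,0,0,0,0,2,0,0,0,0,2,0,0,0,0,2,0,0,0,0,2,0,0,0,0,2])

```text
time: 39.0
tool_pos: [654.5, 45.8, 245.5]
tcp_rot: [3.141, 0.0, -2.901]
contact_force: [2.5, -4.1, 0.8]
grip_width: 11.7
finger_force: 30.0
```

```bash
python3 -c "
from h import *
print(avg(20));o=get_obs();print(o['tool_pos'],o['time'],o['moment'])
b=cv2.cvtColor(capture('side'),cv2.COLOR_RGB2BGR);cv2.imwrite('pics/pre.png',b)"
```

```text
(array([ 2.4 , -3.15,  0.27]), array([0.48, 0.39, 0.51]))
[654.46790204  45.82206166 245.50567299] 40.0 [-0.48748643 -0.30005251  0.07961455]
```

Call:
step_arm(deltas=[0.2,-0.2,0,0,2,0,0,0,0,2,0,0,0,0,2,0,0,0,0,2,0,0,0,0,2,0,0,0,0,2,0,0,0,0,2,0,0,0,0,2,0,0,0,0,2,0,0,0,0,2])

```text
time: 41.3
tool_pos: [654.5, 45.8, 245.5]
tcp_rot: [3.141, -0.0, -2.901]
contact_force: [-0.3, -0.2, 0.2]
grip_width: 11.8
finger_force: 30.0
```

```bash
python3 -c "
from h import *
print(avg(20));o=get_obs();print(o['tool_pos'],o['time'],o['moment'])"
```

```text
(array([-1.29,  0.83, -0.2 ]), array([0.65, 0.82, 0.6 ]))
[654.53738396  45.73836882 245.52274892] 42.3 [0.33909062 0.3383145  0.00478372]
```

The forces are now near zero and the arm carries the weight. I open slowly.

Call:
step_arm(deltas=[0,0,0,0,13,0,0,0,0,14,0,0,0,0,16,0,0,0,0,18,0,0,0,0,22,0,0,0,0,26,0,0,0,0,30,0,0,0,0,32,0,0,0,0,32,0,0,0,0,32])

```text
time: 43.55
tool_pos: [654.7, 45.6, 245.5]
tcp_rot: [3.142, 0.0, -2.901]
contact_force: [0.5, -0.4, 0.4]
grip_width: 31.9
finger_force: 0.0
```

```bash
python3 -c "
from h import *
o=get_obs();print(o['time'],o['contact_force'],o['grip_width'])
b=cv2.imread('pics/pre.png')[110:250,300:430]
a=cv2.cvtColor(capture('side'),cv2.COLOR_RGB2BGR)[110:250,300:430]
cv2.imwrite('pics/rel.png',cv2.resize(np.hstack([b,a]),None,fx=3,fy=3,interpolation=2))"
```

```text
43.55 [ 0.45821271 -0.36535053  0.36485348] 31.868355819273283
```

View pics/rel.png

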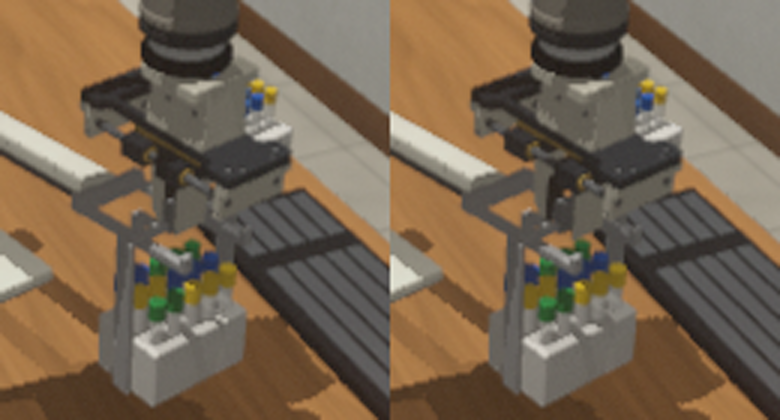

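Before and after release the carrier is in the same place, with its block corner at about (150,400) in both crops, so there was no jump. Retreat straight up.

Call:
step_arm(deltas=[0,0,3,0,32,0,0,6,0,32,0,0,10,0,32,0,0,14,0,32,0,0,20,0,32,0,0,25,0,32,0,0,25,0,32,0,0,20,0,32,0,0,10,0,32,0,0,0,0,32])

```text
time: 44.85
tool_pos: [654.8, 45.6, 379.3]
tcp_rot: [-3.141, 0.001, -2.901]
contact_force: [-0.1, -0.8, -0.3]
grip_width: 31.9
finger_force: 0.0
```

```bash
python3 -c "
from h import *
o=get_obs();print(o['time'],o['contact_force'],o['tool_pos'])
g=lambda:cv2.cvtColor(capture('side'),cv2.COLOR_RGB2GRAY)[170:250,330:390].astype(np.float32)
p=cv2.cvtColor(cv2.imread('pics/pre.png'),cv2.COLOR_BGR2GRAY)[170:250,330:390].astype(np.float32)
a=g();[g() for _ in range(8)];b=g()
print(cv2.phaseCorrelate(p,a),cv2.phaseCorrelate(a,b))"
```

```text
44.85 [-0.12265019 -0.7555936  -0.26260684] [654.81063806  45.60601545 379.3267829 ]Traceback (most recent call last):
  File "<string>", line 6, in <module>
    a=g();[g() for _ in range(8)];b=g()
           ~^^
  File "<string>", line 4, in <lambda>
    g=lambda:cv2.cvtColor(capture('side'),cv2.COLOR_RGB2GRAY)[170:250,330:390].astype(np.float32)
                          ~~~~~~~^^^^^^^^
ValueError: 200 camera calls are used up
```

```bash
python3 -c "
from plant import *
print(close_job())"
```

```text
the job is handed in; nothing more can be done
None
```

I hung the carrier on the swing arm up against the stops, let go only once the arm carried its weight, and handed the job in at about 45 s. A picture just after the fingers opened showed no jump, but the camera calls ran out before I could check it again after the gripper withdrew.

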